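# Loosen two wing thumbscrews and lift the cover off an ignition unit

### The arm

A 7-joint arm with a two-finger parallel gripper is mounted at the origin on a cart in front of the work surface, level with it; the furniture and walls round the work are solid. World frame = base frame: x ahead of the robot, y to its left, z up, the work surface at z = 0. Lengths are in mm, angles in rad, forces in N, time in s.
With the tool pointing down it reaches from about 350 to 900 mm from the base axis. Payload 19.9 kg.
Tool frame: the origin (TCP) lies midway between the tips of the shut fingers; the grasp point (between the pads) lies 19 mm behind it; z points along the fingers, y is the line along which they close (so a half turn about z gives the same grasp; the last joint's range is limited). The gripper opens to 85 mm and grips with 20 to 120 N. Pads are 22 mm wide; open, the fingers measure 114 mm over their backs; the gripper's body (76 mm by 85 mm) begins 54 mm behind the grasp point. The pads swing forward as they close: fully open they stand 13 mm farther back than shut.
Start: joints at [-1.357, 0.417, -0.01, 1.614, 0.005, 1.111, -0.053], TCP at [158.127, 604.646, 231.26] pointing down, gripper open.
Joint ranges: [-2.81, 2.81], [-0.39, 2.02], [-1.27, 1.25], [0.06, 2.57], [-1.19, 4.33], [0.19, 2], [-2.82, 2.82]. Speed limits (rad/s): [1.89, 1.89, 2.39, 2.39, 3.01, 3.01, 3.01].

### API

Orientations are given as a rotation vector (axis times angle).
In Python, from cell import robot gives the robot as it stands.
- The arm moves only by the shell command python3 -m handwheel 'ROWS' [FORCE]. ROWS is JSON, a list of rows, each a list of 3 entries, a list of its own where there are three numbers: the shift along the tool's x, y, z in cm, then the turn, a rotation vector about the tool's x, y, z in rad, then the gripper command: -1 is fully open, 1 is shut, values between are in proportion. In form: [[[tx, ty, tz], [ax, ay, az], grip], ...]. A call has 1 to 20 rows; each row shifts and turns the commanded pose from where the row before left it, along the tool's axes as they then stand; what a row does not reach is not made up. A row lasts 1/12 s, in which the tool goes at most 41.7 mm and 7.16 degrees, less where a joint would pass 70% of its speed; a pose out of reach is approached as far as the arm can. A call is refused whole if a number of a shift passes 4.17 or a number of a turn 0.125, either way. A call with a gripper value outside its range is refused whole. The fingers move at their own pace and stop on an object; FORCE is the grip in N (left out, the last holds). Time passes only in rows, so rows that do not move let the fingers close. It gives the time, the measured TCP pose, the force, the opening and the grip force at its end, in the units of the state.
- robot.read_state(): the state, without advancing time (a new reading comes with each control period).
- robot.get_image(name): name is "scene" or "top" or "wrist"; returns the picture (480x640x3 uint8, red, green, blue); there is no depth.
- robot.camera_info(name): a dict with "fovy" (degrees; the focal length in pixels is half the picture's height over the tangent of half this angle, whatever the lens; pixels are square), "cx", "cy" (the principal point, pixels), "xyz" and "attitude" of the camera in the world. Camera axes: x right, y down, z forward; pixel columns grow to the right and rows downward; lengths in mm; the calibration is good to about 2 mm. A picture is of the moment at which its call begins: read the wrist's pose just before it. camera_info takes no time and is no camera call; for the wrist camera it gives the pose at the moment of the call.
- robot.finish_job(): hands the job in; it is judged then, once.
The state is a dict: "time": time; "joint_positions": joint angles; "qd": joint speeds; "effort": joint torques, N m; "tool_pos": TCP position; "tcp_rot": TCP orientation; "force": force on the tool from outside, world axes, zero at the start; "moment": the same for the moment, N m; "gripper_width": finger opening in mm; "finger_force": force on a finger pad.
Only numpy, scipy, OpenCV 4.12 (cv2) and the standard library are available. Lean on these libraries where they do the work, as an engineer would, in place of code of your own. Each camera call takes 0.05 s, during which the arm holds its last target. There are 200 camera calls.

### The job

Open the ignition unit with the orange cover: turn its two wing thumbscrews anticlockwise, one after the other, a quarter turn each to the stop, so that each wing lies along its slot. Then lift the orange cover off by its black handle and lay it gently, handle up, on the middle of the blue mat. Let go of it there and leave the screws loosened.

Things in the scene. Friction and masses are not known exactly. Their poses are not given: they have to be found in the camera images.
- cover: Orange cover plate 206 (x) x 100 (y) x 5 mm, 0.22 kg, on the fixed 50 mm case. Origin: middle, under its locating rails, 4 mm below the plate; 46 mm above the bench while on the case; plate top 9 mm above it. z up. Black handle block in the middle: 30 mm (x) x 12 mm (y), top 43 mm above the origin. Slots 24 (x) x 56 mm (y) at x = -78 and +78, y = 0. The grey-covered twin is not to be opened.
- screw_near (a joint): Captive thumbscrew in the middle of the slot at the cover's x = -78 mm (end nearer the robot); steel wing 44 x 10 mm, 12 to 37 mm above the cover's origin; does not rise. Upright axis, anticlockwise from above positive. 0: fastened, wing along cover x; 1.571 rad (stop): loosened, along cover y and the slot. Starts at 0 to 0.2, light friction (0.05 N m), stays where left.
- screw_far (a joint): The same for the thumbscrew at the cover's x = +78 mm (end farther from the robot): 0 fastened, wing along the cover's x axis; 1.571 rad loosened, at the stop, wing along its slot.
- mat: Blue mat fixed to the bench, 230 x 150 mm, 3 mm thick; origin at the centre of its underside, x axis along its long side. It lies to the left or right of the unit.
Things that resemble listed ones, but are neither listed nor needed, are in the scene too. Of the things that look like the cover, the larger one is meant.

How it is judged (in metres and radians):
On the way, in this order (a step that is already met when the one before it is completed fails the run):
1. both thumbscrews are loosened while the cover still lies on the case (value of joint each of screw_near, screw_far above 1.36 rad and distance of cover from where it was at the start of the episode below 0.015 m), for 0.2 s.
2. the cover is lifted clear of the screws (height (world z) of cover above 0.088 m), for 0.1 s.
At the end, for the whole second after the job is handed in: The orange cover lies at rest on the blue mat, handle up (within 10 degrees of level), its middle within 40 mm of the mat's middle, and both thumbscrews are still loosened (1.36 rad or more) (horizontal distance between cover and mat below 0.04 m and height (world z) of cover below 0.012 m and angle between cover's own z axis and vertical below 0.17 rad and linear speed of cover below 0.02 m/s and value of joint each of screw_near, screw_far above 1.36 rad); the robot touches nothing.
It fails at once if the cover is dropped or thrown down onto the mat or the bench (faster than 0.6 m/s near the surface) (height (world z) of cover below 0.02 m and linear speed of cover above 0.6 m/s).
It also fails if it takes over 64 s, if anything falls off the work surface, if the arm or the gripper's body presses on something with over 40 N, if the wrist force passes 120 N, or if a joint passes its speed limit or range.

## Working session

There is one attempt and no reset: what is moved stays moved. The work goes in short steps, Python scripts to look and compute and a shell command to move; the robot and the scene stay as the last step left them, time stands still between calls to the robot, and variables do not carry over. Pictures are saved under pics/ and viewed, at most 10 in all, crops included, and the job is handed in when it is done.

```bash
mkdir -p pics; ls; python3 - <<'E'
from cell import robot
import cv2,json
for n in("top","scene"):
    print(n,robot.camera_info(n))
    cv2.imwrite(f"pics/{n}0.png",robot.get_image(n)[:,:,::-1])
print(robot.camera_info("wrist"));print(robot.read_state())
E
```

```text
pics
top {'fovy': 52.93510949644002, 'cx': 322.49567424351284, 'cy': 242.00315261587585, 'xyz': array([447.07484961,  55.00135411, 888.5192585 ]), 'attitude': array([-2.15229963,  2.16581757, -0.1405804 ])}
scene {'fovy': 48.18731069201798, 'cx': 319.78247870463883, 'cy': 238.2950590657028, 'xyz': array([-57.90297869, 530.79898174, 448.61367034]), 'attitude': array([-0.99257121,  2.10732964, -1.3167928 ])}
{'fovy': 60.532618516724426, 'cx': 321.75966230623595, 'cy': 238.6194319678531, 'xyz': array([ 88.10965692, 623.24403569, 374.14467573]), 'attitude': array([2.29318645, 1.77136188, 0.25933622])}
{'time': 0.1, 'joint_positions': array([-1.35650761,  0.41792804, -0.01028888,  1.61412745,  0.00470722,
        1.11070193, -0.05297885]), 'qd': array([-0.00219748, -0.00161721, -0.00032507, -0.00115848,  0.0005632 ,
        0.00174643,  0.0002323 ]), 'effort': array([ 1.89675266e-03, -8.65835166e+01,  6.80199433e-01, -4.35629618e+01,
        1.92290428e-02,  5.01505245e-03, -1.49987909e-05]), 'tool_pos': array([158.06807762, 604.34829697, 230.70864741]), 'tcp_rot': array([-4.00661212e-01, -3.11589195e+00,  1.79155508e-03]), 'force': array([-1.02405614,  0.94714248,  0.58425284]), 'moment': array([-0.02598344,  0.00820869,  0.0663169 ]), 'finger_force': 0.0, 'gripper_width': 85.34423957847741}
```

View pics/top0.png

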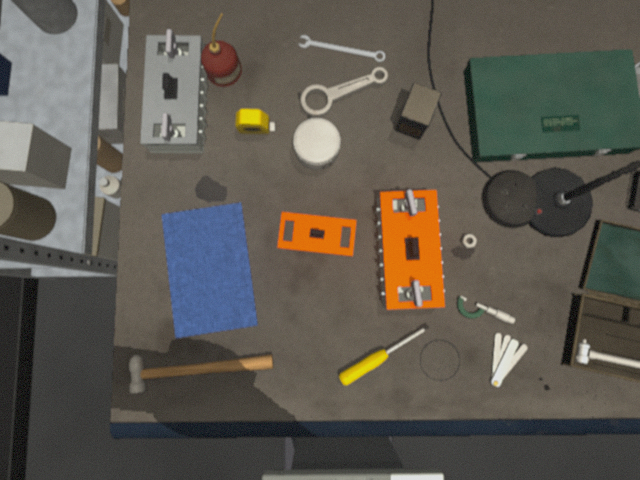

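View pics/scene0.png

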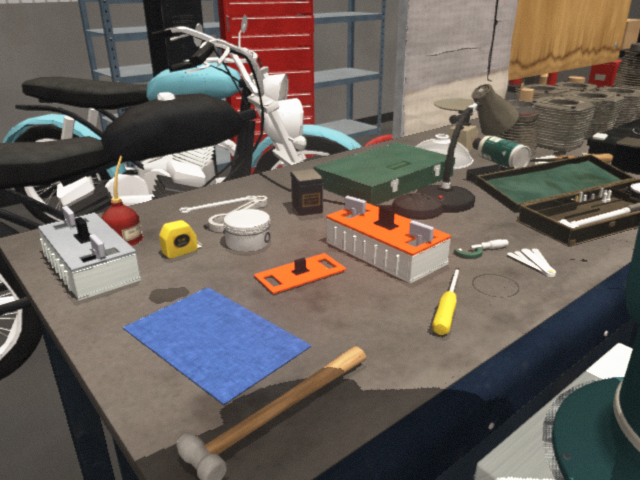

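The top view shows the orange-covered unit centred at about (411,249), with its screws at (417,293) near and (410,203) far. The mat is at (210,270), the small orange decoy at (317,234) and the grey twin at (172,92). The scene view agrees. Next I measure the cover and mat.

```bash
cat > h.py <<'E'
import numpy as np,cv2
from cell import robot
from scipy.spatial.transform import Rotation as R
def cast(info,px,z):
    f=240/np.tan(np.radians(info['fovy']/2))
    px=np.atleast_2d(np.array(px,float))
    d=np.c_[(px[:,0]-info['cx'])/f,(px[:,1]-info['cy'])/f,np.ones(len(px))]
    d=R.from_rotvec(info['attitude']).apply(d); c=info['xyz']
    return c+d*((z-c[2])/d[:,2])[:,None]
def proj(info,P):
    f=240/np.tan(np.radians(info['fovy']/2))
    p=R.from_rotvec(info['attitude']).inv().apply(np.atleast_2d(P)-info['xyz'])
    return np.c_[info['cx']+f*p[:,0]/p[:,2],info['cy']+f*p[:,1]/p[:,2]]
def mask(im,lo,hi):
    return cv2.inRange(cv2.cvtColor(im,cv2.COLOR_RGB2HSV),lo,hi)
def blobs(m):
    c,_=cv2.findContours(m,cv2.RETR_EXTERNAL,cv2.CHAIN_APPROX_NONE)
    return sorted(c,key=cv2.contourArea,reverse=True)
def rect(info,c,z):
    w=cast(info,c.reshape(-1,2),z)[:,:2].astype(np.float32)
    (x,y),(a,b),t=cv2.minAreaRect(w)
    if a<b: a,b,t=b,a,t+90
    return [round(float(v),1) for v in(x,y,a,b,(t+90)%180-90)]
ORANGE=((4,160,120),(16,255,255)); BLUE=((105,100,60),(122,255,255))
def grip_tilt():
    s=robot.read_state();M=R.from_rotvec(s['tcp_rot']).as_matrix()
    return s,M
E
python3 - <<'E'
from h import *
i=robot.camera_info("top");im=cv2.imread("pics/top0.png")[:,:,::-1].copy()
for c in blobs(mask(im,*ORANGE))[:2]: print("orange",rect(i,c,55))
print("mat",rect(i,blobs(mask(im,*BLUE))[0],3))
s,M=grip_tilt();print(M.round(3))
print(cast(i,[[417,293],[410,203]],80))
w=robot.camera_info("wrist");print(R.from_rotvec(w['attitude']).as_matrix().round(2), M.T@(w['xyz']-s['tool_pos']))
E
```

```text
orange [540.0, -104.1, 207.6, 101.4, 1.9]
orange [567.1, 60.8, 132.8, 65.8, 83.3]
mat [510.2, 260.0, 228.5, 148.3, 8.4]
[[-0.967  0.253 -0.   ]
 [ 0.253  0.967 -0.001]
 [-0.    -0.001 -1.   ]]
[[ 462.00144062 -106.55275004   80.        ]
 [ 615.06489296  -99.32616447   80.        ]]
[[ 0.25  0.93  0.28]
 [ 0.97 -0.24 -0.07]
 [-0.    0.29 -0.96]] [  72.44871047    0.41917545 -143.44383024]
```

```bash
r='[[-3.9,0,0],[0,0,0.0625],-1]'; python3 -m handwheel '[[[-3.9,0,0],[0,0,0.0625],-1],[[-3.9,0,0],[0,0,0.0625],-1],[[-3.9,0,0],[0,0,0.0625],-1],[[-3.9,0,0],[0,0,0.0625],-1],[[-3.9,0,0],[0,0,0.0625],-1],[[-3.9,0,0],[0,0,0.0625],-1],[[-3.9,0,0],[0,0,0.0625],-1],[[-3.9,0,0],[0,0,0.0625],-1],[[-3.9,0,0],[0,0,0.0625],-1],[[-3.9,0,0],[0,0,0.0625],-1],[[-3.9,0,0],[0,0,0.0625],-1],[[-3.9,0,0],[0,0,0.0625],-1],[[-3.9,0,0],[0,0,0.0625],-1],[[-3.9,0,0],[0,0,0.0625],-1],[[-3.9,0,0],[0,0,0.0625],-1],[[-3.9,0,0],[0,0,0.0625],-1],[[-3.9,0,0],[0,0,0.0625],-1],[[-3.9,0,0],[0,0,0.0625],-1],[[-3.9,0,0],[0,0,0.0625],-1],[[-3.9,0,0],[0,0,0.0625],-1]]' 40
```

```text
time: 1.77
tool_pos: [640.5, 54.4, 231.0]
tcp_rot: [-2.151, -2.289, 0.001]
force: [1.5, -0.7, -0.9]
gripper_width: 85.1
finger_force: 0.0
```

```bash
python3 -m handwheel '[[[-2.9,-3.4,0],[0,0,0],-1],[[-2.9,-3.4,0],[0,0,0],-1],[[-2.9,-3.4,0],[0,0,0],-1],[[-2.9,-3.4,0],[0,0,0],-1],[[-2.9,-3.4,0],[0,0,0],-1],[[0,0,0],[0,0,0.12],-1],[[0,0,0],[0,0,0.12],-1],[[0,0,0],[0,0,0.12],-1],[[0,0,0],[0,0,0.12],-1],[[0,0,0],[0,0,0.12],-1],[[0,0,0],[0,0,0.12],-1],[[0,0,0],[0,0,0.12],-1],[[0,0,0],[0,0,0.12],-1],[[0,0,0],[0,0,0.12],-1],[[0,0,0],[0,0,0.12],-1],[[0,0,0],[0,0,0.12],-1],[[0,0,0],[0,0,0.12],-1],[[0,0,0],[0,0,0],-1],[[0,0,0],[0,0,0],-1]]' 40
cat >> h.py <<'E'
def delta(xy,z=None,ydir=None):
    s,M=grip_tilt(); d=np.r_[xy,z if z is not None else s['tool_pos'][2]]-s['tool_pos']
    a=np.degrees(np.arctan2(M[1,1],M[0,1]))
    print("tool",s['tool_pos'].round(1),"yangle",a.round(2),"tilt",M[:,2].round(4),"shift cm",(M.T@d/10).round(2),"turn z",None if ydir is None else round(-np.radians((ydir-a+90)%180-90),3))
E
python3 - <<'E'
from h import *
i=robot.camera_info("wrist");im=robot.get_image("wrist");cv2.imwrite("pics/w1.png",im[:,:,::-1])
for c in blobs(mask(im,*ORANGE))[:2]: print("orange",rect(i,c,55))
print(proj(i,[[462,-107,83],[618,-101.5,83]]))
s=robot.read_state();print(s['joint_positions'].round(2));delta([462,-107])
np.save("w1.npy",i)
E
```

```text
time: 3.35
tool_pos: [490.9, -88.9, 231.2]
tcp_rot: [3.126, 0.313, -0.001]
force: [0.3, -0.1, -0.6]
gripper_width: 85.3
finger_force: 0.0
orange [597.9, -93.2, 94.5, 84.8, 4.7]
orange [572.6, 21.8, 80.3, 59.6, 83.2]
[[337.40868182 262.19218285]
 [379.71232445  37.74479467]]
[-0.55  0.24  0.77  1.94 -0.19  1.03 -1.06]
tool [490.9 -88.9 231.2] yangle -78.51 tilt [-2.e-04 -1.e-04 -1.e+00] shift cm [-3.19  1.2   0.  ] turn z None
```

View pics/w1.png

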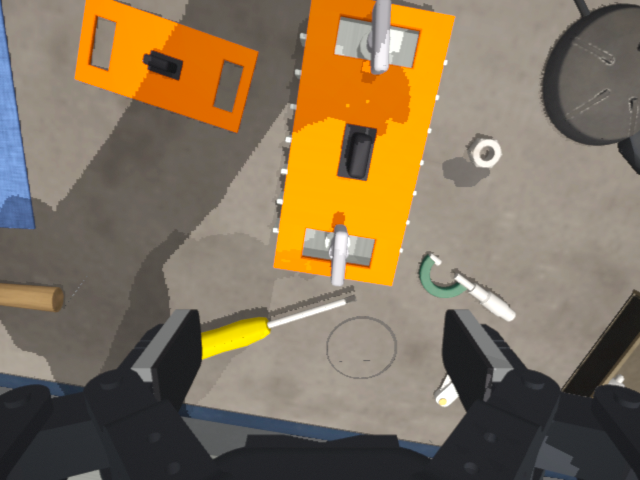

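The wrist view shows the near wing from about (340,230) to (338,283) and the far wing from (382,5) to (380,68). The handle is at (358,152). Now I work out the wing angles.

```bash
python3 - <<'E'
from h import *
i=np.load("w1.npy",allow_pickle=True).item();im=cv2.imread("pics/w1.png")
g=cv2.cvtColor(im,cv2.COLOR_BGR2HSV)
m=((g[:,:,1]<40)&(g[:,:,2]>135)).astype(np.uint8)*255
for (x0,y0,x1,y1) in((318,220,362,292),(360,0,402,78)):
    w=np.zeros_like(m);w[y0:y1,x0:x1]=m[y0:y1,x0:x1]
    w=cv2.morphologyEx(w,cv2.MORPH_OPEN,np.ones((5,5)))
    c=blobs(w)[0];print(cv2.boundingRect(c),rect(i,c,83))
k=mask(im[:,:,::-1].copy(),(0,0,0),(180,255,45));w=np.zeros_like(k);w[115:190,330:390]=k[115:190,330:390];print("handle",rect(i,blobs(w)[0],80))
delta([462,-106.7],61,-82)
E
```

```text
(318, 231, 44, 61) [460.2, -109.8, 51.7, 25.3, -8.9]
(374, 0, 28, 73) [619.7, -106.4, 42.4, 17.7, 13.6]
handle [545.3, -100.2, 29.1, 14.2, -23.3]
tool [490.9 -88.9 231.2] yangle -78.51 tilt [-2.e-04 -1.e-04 -1.e+00] shift cm [-3.18  1.17 17.02] turn z 0.061
```

```bash
python3 - <<'E'
import cv2,numpy as np
im=cv2.imread("pics/w1.png")
a=cv2.resize(im[210:300,290:390],None,fx=4,fy=6);b=cv2.resize(im[0:90,325:425],None,fx=4,fy=6)
cv2.imwrite("pics/c1.png",np.hstack([a,b]))
E
```

```text
(no output)
```

View pics/c1.png

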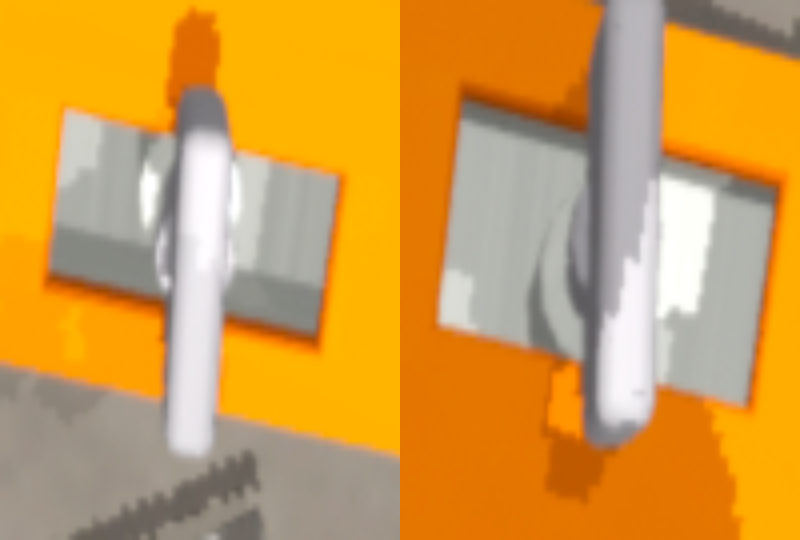

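In the crop, the near wing's top edge runs from (341.7,231.7) to (337.5,285). The far wing's top edge runs from (384.5,0) to (381.7,70.8).

```bash
python3 - <<'E'
from h import *
i=np.load("w1.npy",allow_pickle=True).item()
for p in([[341.7,231.7],[337.5,285]],[[384.5,0],[381.7,70.8]]):
    w=cast(i,p,83);d=w[0]-w[1];print(w.mean(0).round(1),np.degrees(np.arctan2(d[1],d[0])))
w=cast(i,[[357,152]],89);print(w)
# slot corners at z 55 (near): 
w=cast(i,[[306.2,228.3],[375.5,239.5],[370,267.5],[302,256.5]],55);print(w.round(1),w.mean(0).round(1))
E
```

```text
[ 464.9 -108.    83. ] 7.925848927838976
[ 619.3 -103.4   83. ] 11.43931872078525
[[ 544.86323905 -102.68262515   89.        ]]
[[ 475.6  -79.4   55. ]
 [ 477.5 -136.4   55. ]
 [ 453.  -137.6   55. ]
 [ 451.3  -80.6   55. ]] [ 464.3 -108.5   55. ]
```

```bash
python3 -m handwheel '[[[-1.53,0.65,0],[0,0,0.06],-0.4],[[-1.53,0.65,0],[0,0,0],-0.4],[[0,0,3.5],[0,0,0],-0.4],[[0,0,3.5],[0,0,0],-0.4],[[0,0,3.5],[0,0,0],-0.4],[[0,0,3],[0,0,0],-0.4],[[0,0,2],[0,0,0],-0.4],[[0,0,1.4],[0,0,0],-0.4],[[0,0,0],[0,0,0],-0.4],[[0,0,0],[0,0,0],-0.4]]' 30
python3 - <<'E'
from h import *
delta([463.5,-107.7],62,-82)
cv2.imwrite("pics/w2.png",robot.get_image("wrist")[:,:,::-1])
E
```

```text
time: 4.23
tool_pos: [462.7, -107.1, 62.3]
tcp_rot: [3.134, 0.216, -0.002]
force: [0.7, 0.7, 0.2]
gripper_width: 60.1
finger_force: 0.0
tool [ 462.7 -107.1   62.3] yangle -82.11 tilt [-1.1e-03 -1.0e-04 -1.0e+00] shift cm [0.07 0.07 0.03] turn z -0.002
```

View pics/w2.png

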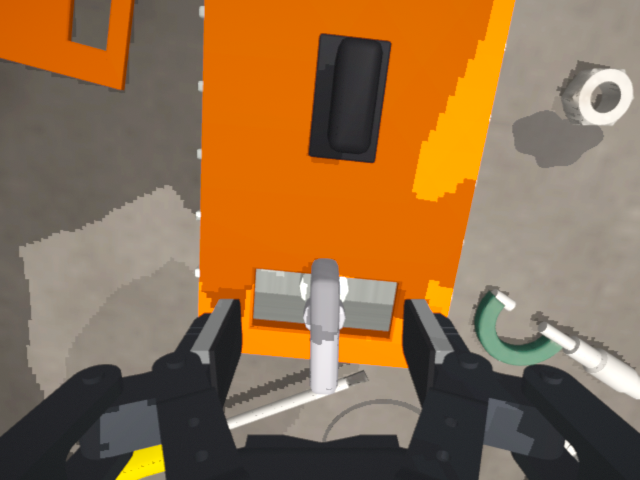

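The wing is centred at (325,325) between the fingertips, which are at (240,310) and (405,310). I close and turn.

```bash
python3 -m handwheel '[[[0,0,0],[0,0,0],1],[[0,0,0],[0,0,0],1],[[0,0,0],[0,0,0],1],[[0,0,0],[0,0,0],1],[[0,0,0],[0,0,0],1],[[0,0,0],[0,0,0],1],[[0,0,0],[0,0,0],1],[[0,0,0],[0,0,0],1]]' 30; python3 -m handwheel '[[[0,0,0],[0,0,-0.12],1],[[0,0,0],[0,0,-0.12],1],[[0,0,0],[0,0,-0.12],1],[[0,0,0],[0,0,-0.12],1],[[0,0,0],[0,0,-0.12],1],[[0,0,0],[0,0,-0.12],1]]'
```

```text
time: 4.95
tool_pos: [463.6, -107.7, 63.0]
tcp_rot: [3.133, 0.213, 0.003]
force: [-1.2, -4.3, 5.4]
gripper_width: 12.5
finger_force: 29.2
time: 5.45
tool_pos: [463.5, -107.6, 63.0]
tcp_rot: [2.853, 1.311, 0.002]
force: [-1.0, -4.0, 4.5]
gripper_width: 12.2
finger_force: 29.2
```

```bash
python3 -m handwheel '[[[0,0,0],[0,0,-0.12],1],[[0,0,0],[0,0,-0.12],1],[[0,0,0],[0,0,-0.12],1],[[0,0,0],[0,0,-0.12],1],[[0,0,0],[0,0,-0.12],1],[[0,0,0],[0,0,-0.1],1],[[0,0,0],[0,0,-0.04],1],[[0,0,0],[0,0,0],1],[[0,0,0],[0,0,0],1]]'; python3 -c "
from h import *
delta([463.5,-108],62,2);s=robot.read_state();print(s['moment'],s['joint_positions'].round(2))"
```

```text
time: 6.2
tool_pos: [463.4, -107.5, 63.0]
tcp_rot: [2.193, 2.248, 0.001]
force: [-0.7, -2.7, 7.5]
gripper_width: 12.8
finger_force: 29.3
tool [ 463.4 -107.5   63. ] yangle 1.43 tilt [ 1.3e-03 -6.0e-04 -1.0e+00] shift cm [-0.05  0.01  0.1 ] turn z -0.01
[-0.76349545  0.26197477  0.00474383] [-0.07  0.42  0.27  2.11 -0.18  0.63  0.36]
```

```bash
python3 -m handwheel '[[[0,0,0],[0,0,-0.04],1],[[0,0,0],[0,0,-0.02],1],[[0,0,0],[0,0,0],1]]'; python3 -c "
from h import *
delta([463.5,-108],62,2);s=robot.read_state();print(s['moment'])"
```

```text
time: 6.45
tool_pos: [463.4, -107.6, 63.0]
tcp_rot: [2.123, 2.314, 0.0]
force: [-1.8, -3.3, 7.3]
gripper_width: 12.8
finger_force: 29.4
tool [ 463.4 -107.6   63. ] yangle 4.93 tilt [ 1.4e-03 -8.0e-04 -1.0e+00] shift cm [-0.04  0.01  0.1 ] turn z 0.051
[-0.81099453  0.22849882 -0.05522987]
```

```bash
python3 -m handwheel '[[[0,0,0],[0,0,0],-0.2],[[0,0,0],[0,0,0],-0.2],[[0,0,0],[0,0,0],-0.2],[[0,0,0],[0,0,0],-0.2],[[0,0,-2.5],[0,0,0],-0.2],[[0,0,-3],[0,0,0],-0.4],[[0,0,-3],[0,0,0],-0.4],[[0,0,-3],[0,0,0],-0.4]]'; python3 -m handwheel '[[[-0.2,3.12,0],[0,0,0],-0.4],[[-0.2,3.12,0],[0,0,0],-0.4],[[-0.2,3.12,0],[0,0,0],-0.4],[[-0.2,3.12,0],[0,0,0],-0.4],[[-0.1,3.12,0],[0,0,0],-0.4],[[0,0,0],[0,0,0.12],-0.4],[[0,0,0],[0,0,0.12],-0.4],[[0,0,0],[0,0,0.12],-0.4],[[0,0,0],[0,0,0.12],-0.4],[[0,0,0],[0,0,0.12],-0.4],[[0,0,0],[0,0,0.12],-0.4],[[0,0,0],[0,0,0.12],-0.4],[[0,0,0],[0,0,0.12],-0.4],[[0,0,0],[0,0,0.12],-0.4],[[0,0,0],[0,0,0.12],-0.4],[[0,0,0],[0,0,0.12],-0.4],[[0,0,0],[0,0,0.14],-0.4],[[0,0,0],[0,0,0],-0.4]]'
```

```text
time: 7.12
tool_pos: [462.6, -106.9, 178.6]
tcp_rot: [-2.125, -2.314, 0.001]
force: [0.3, 0.2, 0.7]
gripper_width: 60.0
finger_force: 0.0out of range: a turn must lie within [-0.125, 0.125]
```

```bash
python3 -m handwheel '[[[0,0,0],[0,0,0.12],-0.4],[[0,0,0],[0,0,0.02],-0.4],[[0,0,0],[0,0,0],-0.4]]';python3 -c "
from h import *
delta([619.5,-103],62,-78.6)"
```

```text
time: 7.37
tool_pos: [462.7, -106.6, 177.0]
tcp_rot: [-2.28, -2.161, 0.0]
force: [-0.0, -0.1, -0.1]
gripper_width: 59.9
finger_force: 0.0
tool [ 462.7 -106.6  177. ] yangle -3.09 tilt [-3.e-04  0.e+00 -1.e+00] shift cm [ 1.21 15.64 11.5 ] turn z 1.318
```

```bash
python3 -m handwheel '[[[0.24,3.13,0],[0,0,0],-0.4],[[0.24,3.13,0],[0,0,0],-0.4],[[0.24,3.13,0],[0,0,0],-0.4],[[0.24,3.13,0],[0,0,0],-0.4],[[0.24,3.13,0],[0,0,0],-0.4],[[0,0,0],[0,0,0.12],-0.4],[[0,0,0],[0,0,0.12],-0.4],[[0,0,0],[0,0,0.12],-0.4],[[0,0,0],[0,0,0.12],-0.4],[[0,0,0],[0,0,0.12],-0.4],[[0,0,0],[0,0,0.12],-0.4],[[0,0,0],[0,0,0.12],-0.4],[[0,0,0],[0,0,0.12],-0.4],[[0,0,0],[0,0,0.12],-0.4],[[0,0,0],[0,0,0.12],-0.4],[[0,0,0],[0,0,0.12],-0.4],[[0,0,0],[0,0,0],-0.4],[[0,0,0],[0,0,0],-0.4]]'; python3 -c "
from h import *
delta([619.5,-103],62,-78.6);print(robot.read_state()['joint_positions'].round(2))
a=robot.get_image('wrist');b=robot.get_image('scene')
cv2.imwrite('pics/w3.png',np.hstack([cv2.resize(a,(400,300)),cv2.resize(b[170:320,300:500],(400,300))])[:,:,::-1])"
```

```text
time: 8.87
tool_pos: [619.4, -103.3, 176.1]
tcp_rot: [3.125, 0.317, -0.003]
force: [1.2, 0.7, -0.6]
gripper_width: 60.0
finger_force: 0.0
tool [ 619.4 -103.3  176.1] yangle -78.43 tilt [-2.e-03 -6.e-04 -1.e+00] shift cm [ 0.04 -0.03 11.41] turn z 0.003
[-0.32  0.54  0.6   1.67 -0.34  1.04 -0.98]
```

View pics/w3.png

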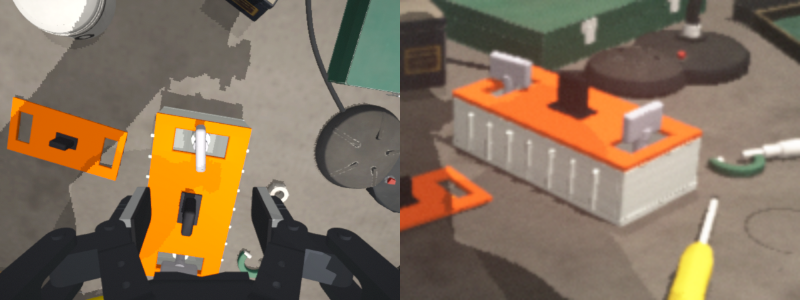

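The left half shows the near wing lying across the cover in its slot at (180,262) and the far wing still lengthwise at (200,150). I take the far screw now.

```bash
python3 -m handwheel '[[[0,0,3.5],[0,0,0],-0.4],[[0,0,3.5],[0,0,0],-0.4],[[0,0,2.5],[0,0,0],-0.4],[[0,0,1.9],[0,0,0],-0.4],[[0,0,0],[0,0,0],-0.4],[[0,0,0],[0,0,0],1],[[0,0,0],[0,0,0],1],[[0,0,0],[0,0,0],1],[[0,0,0],[0,0,0],1],[[0,0,0],[0,0,0],1],[[0,0,0],[0,0,0],1],[[0,0,0],[0,0,0],1],[[0,0,0],[0,0,0],1]]' 30
```

```text
time: 10.05
tool_pos: [620.6, -102.8, 65.0]
tcp_rot: [-3.126, -0.309, -0.003]
force: [-4.5, 4.9, 12.7]
gripper_width: 9.4
finger_force: 73.2
```

```bash
python3 -m handwheel '[[[0,0,0],[0,0,-0.12],1],[[0,0,0],[0,0,-0.12],1],[[0,0,0],[0,0,-0.12],1],[[0,0,0],[0,0,0],1]]' 30; python3 -c "
from h import *
delta([619.5,-103],62,2);print(robot.read_state()['moment'])"
```

```text
time: 10.38
tool_pos: [620.5, -102.4, 65.0]
tcp_rot: [-3.016, -0.876, -0.003]
force: [-5.1, 6.3, 11.8]
gripper_width: 9.4
finger_force: 73.1
tool [ 620.5 -102.4   65. ] yangle -57.6 tilt [ 0.0017  0.0016 -1.    ] shift cm [-0.12 -0.    0.3 ] turn z -1.04
[1.09235923 1.0075978  0.05355565]
```

Turning freely; I continue past the nominal stop angle a little.

```bash
python3 -m handwheel '[[[0,0,0],[0,0,-0.12],1],[[0,0,0],[0,0,-0.12],1],[[0,0,0],[0,0,-0.12],1],[[0,0,0],[0,0,-0.12],1],[[0,0,0],[0,0,-0.12],1],[[0,0,0],[0,0,-0.12],1],[[0,0,0],[0,0,-0.12],1],[[0,0,0],[0,0,-0.12],1],[[0,0,0],[0,0,-0.1],1],[[0,0,0],[0,0,-0.03],1],[[0,0,0],[0,0,0],1],[[0,0,0],[0,0,0],1]]' 30; python3 -c "
from h import *
delta([619.5,-103],62,2);print(robot.read_state()['moment'])"
```

```text
time: 11.38
tool_pos: [619.8, -101.8, 65.0]
tcp_rot: [-2.135, -2.303, -0.003]
force: [-11.4, 10.3, 19.0]
gripper_width: 9.4
finger_force: 80.6
tool [ 619.8 -101.8   65. ] yangle 4.34 tilt [ 0.      0.0023 -1.    ] shift cm [-0.12 -0.04  0.3 ] turn z 0.041
[ 2.43787914  2.40032371 -0.88102074]
```

```bash
python3 -m handwheel '[[[0,0,0],[0,0,0],-0.2],[[0,0,0],[0,0,0],-0.2],[[0,0,0],[0,0,0],-0.2],[[0,0,0],[0,0,0],-0.2],[[0,0,-2.5],[0,0,0],-0.2],[[0,0,-3],[0,0,0],-0.4],[[0,0,-3],[0,0,0],-0.4],[[0,0,-3],[0,0,0],-0.4],[[0.09,-2.6,0],[0,0,0],-0.4],[[0.09,-2.6,0],[0,0,0],-0.4],[[0.09,-2.6,0],[0,0,0],-0.4]]' 30; python3 -m handwheel '[[[0,0,0],[0,0,0.12],-0.4],[[0,0,0],[0,0,0.12],-0.4],[[0,0,0],[0,0,0.12],-0.4],[[0,0,0],[0,0,0.12],-0.4],[[0,0,0],[0,0,0.12],-0.4],[[0,0,0],[0,0,0.12],-0.4],[[0,0,0],[0,0,0.12],-0.4],[[0,0,0],[0,0,0.12],-0.4],[[0,0,0],[0,0,0.12],-0.4],[[0,0,0],[0,0,0.12],-0.4],[[0,0,0],[0,0,0.12],-0.4],[[0,0,0],[0,0,0.12],-0.4],[[0,0,0],[0,0,0.12],-0.4],[[0,0,0],[0,0,0.05],-0.4],[[0,0,0],[0,0,0],-0.4]]'; python3 -c "
from h import *
delta([541.6,-105],62,-88)
a=robot.get_image('wrist');b=robot.get_image('top')
cv2.imwrite('pics/w4.png',np.hstack([cv2.resize(a,(400,300)),cv2.resize(b[180:315,330:510],(400,300))])[:,:,::-1])"
```

```text
time: 12.3
tool_pos: [540.9, -106.8, 178.6]
tcp_rot: [2.136, 2.303, 0.0]
force: [-0.9, -0.2, 0.4]
gripper_width: 59.5
finger_force: 0.0
time: 13.55
tool_pos: [541.9, -106.6, 178.4]
tcp_rot: [3.141, 0.052, -0.0]
force: [-0.3, 0.2, -0.2]
gripper_width: 59.8
finger_force: 0.0
tool [ 541.9 -106.6  178.4] yangle -88.09 tilt [-1.e-04 -3.e-04 -1.e+00] shift cm [-0.02 -0.16 11.64] turn z -0.002
```

View pics/w4.png

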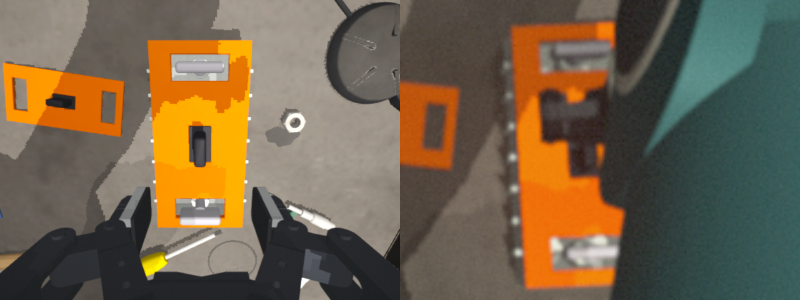

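Both wings lie across the cover in their slots, at (201,66) and (203,213) in the left half. The handle at (200,145) is centred between the fingers. I go down and grip it.

```bash
python3 -m handwheel '[[[0,-0.15,3.5],[0,0,0],-0.4],[[0,0,3.5],[0,0,0],-0.4],[[0,0,2.5],[0,0,0],-0.4],[[0,0,2],[0,0,0],-0.4],[[0,0,0],[0,0,0],-0.4],[[0,0,0],[0,0,0],1],[[0,0,0],[0,0,0],1],[[0,0,0],[0,0,0],1],[[0,0,0],[0,0,0],1],[[0,0,0],[0,0,0],1],[[0,0,0],[0,0,0],1],[[0,0,0],[0,0,0],1],[[0,0,0],[0,0,0],1]]' 50;  python3 -m handwheel '[[[0,0,-0.5],[0,0,0],1],[[0,0,-0.5],[0,0,0],1],[[0,0,-0.5],[0,0,0],1],[[0,0,-0.5],[0,0,0],1],[[0,0,0],[0,0,0],1]]'
```

```text
time: 14.73
tool_pos: [542.6, -105.2, 64.8]
tcp_rot: [-3.141, -0.057, -0.003]
force: [-2.5, -0.2, 10.5]
gripper_width: 11.0
finger_force: 49.4
time: 15.15
tool_pos: [542.4, -105.2, 84.6]
tcp_rot: [3.141, 0.056, 0.002]
force: [-0.6, -0.3, -2.6]
gripper_width: 11.4
finger_force: 49.0
```

```bash
python3 -m handwheel '[[[0,0,-1],[0,0,0],1],[[0,0,-1],[0,0,0],1],[[0,0,-1],[0,0,0],1],[[0,0,-1],[0,0,0],1],[[0,0,-1],[0,0,0],1],[[0,0,-1],[0,0,0],1],[[0,0,-1],[0,0,0],1],[[0,0,-1],[0,0,0],1],[[0,0,0],[0,0,0],1]]'; python3 -c "
from h import *
delta([510.2,260],165,-82)"
```

```text
time: 15.9
tool_pos: [542.7, -105.4, 165.5]
tcp_rot: [3.141, 0.056, 0.004]
force: [0.3, -0.8, -1.9]
gripper_width: 11.0
finger_force: 49.1
tool [ 542.7 -105.4  165.5] yangle -87.95 tilt [ 2.6e-03 -2.0e-04 -1.0e+00] shift cm [-1.940e+00 -3.663e+01  3.000e-02] turn z -0.104
```

```bash
python3 -m handwheel '[[[-0.1,-1,0],[0,0,0],1],[[-0.1,-2.1,0],[0,0,0],1],[[-0.1,-2.1,0],[0,0,0],1],[[-0.1,-2.1,0],[0,0,0],1],[[-0.1,-2.1,0],[0,0,0],1],[[-0.1,-2.1,0],[0,0,0],1],[[-0.1,-2.1,0],[0,0,0],1],[[-0.1,-2.1,0],[0,0,0],1],[[-0.1,-2.1,0],[0,0,0],1],[[-0.1,-2.1,0],[0,0,0],1],[[-0.1,-2.1,0],[0,0,0],1],[[-0.1,-2.1,0],[0,0,0],1],[[-0.1,-2.1,0],[0,0,0],1],[[-0.1,-2.1,0],[0,0,0],1],[[-0.1,-2.1,0],[0,0,0],1],[[-0.1,-2.1,0],[0,0,0],1],[[-0.1,-2.1,0],[0,0,0],1],[[-0.1,-2.1,0],[0,0,-0.05],1],[[0,0,0],[0,0,-0.05],1],[[0,0,0],[0,0,0],1]]'; python3 -c "
from h import *
delta([510.2,260],165,-82);print(robot.read_state()['joint_positions'].round(2))
cv2.imwrite('pics/s5.png',robot.get_image('scene')[:,:,::-1])"
```

```text
time: 17.57
tool_pos: [509.9, 262.7, 162.7]
tcp_rot: [3.133, 0.225, -0.001]
force: [-0.4, -0.9, -2.0]
gripper_width: 11.4
finger_force: 49.1
tool [509.9 262.7 162.7] yangle -81.8 tilt [-8.e-04 -3.e-04 -1.e+00] shift cm [-0.01  0.27 -0.23] turn z 0.004
[-0.83  0.42  0.38  1.82 -0.19  0.94 -1.79]
```

View pics/s5.png

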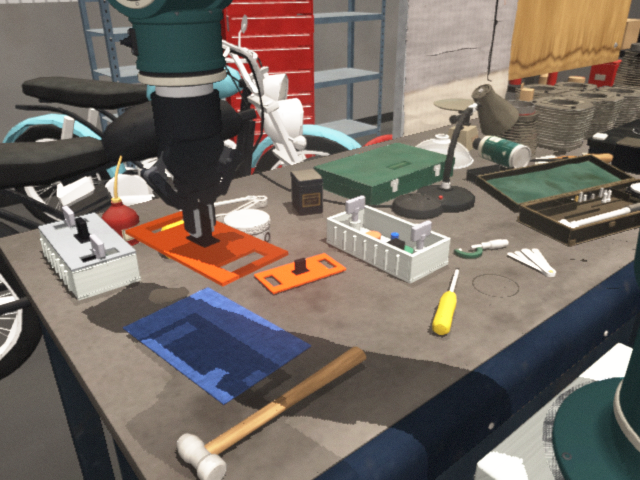

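The cover hangs level at about (205,240), over the mat in plan, and the opened case at (390,240) still holds its screws. I lower the cover.

```bash
python3 -m handwheel '[[[0,0.27,1],[0,0,0],1],[[0,0,1.5],[0,0,0],1],[[0,0,1.5],[0,0,0],1],[[0,0,1.5],[0,0,0],1],[[0,0,1.5],[0,0,0],1],[[0,0,1.5],[0,0,0],1],[[0,0,1.5],[0,0,0],1],[[0,0,1.3],[0,0,0],1],[[0,0,0.8],[0,0,0],1],[[0,0,0.5],[0,0,0],1],[[0,0,0.5],[0,0,0],1],[[0,0,0.3],[0,0,0],1],[[0,0,0.3],[0,0,0],1],[[0,0,0],[0,0,0],1],[[0,0,0],[0,0,0],1]]'
```

```text
time: 18.87
tool_pos: [511.2, 258.4, 26.5]
tcp_rot: [-3.134, -0.213, -0.0]
force: [-0.0, 0.3, -2.5]
gripper_width: 10.9
finger_force: 49.1
```

```bash
python3 -m handwheel '[[[0,0,0.2],[0,0,0],1],[[0,0,0.2],[0,0,0],1],[[0,0,0.1],[0,0,0],1],[[0,0,0],[0,0,0],1]]'; python3 -m handwheel '[[[0,0,0],[0,0,0],1]]'
```

```text
time: 19.2
tool_pos: [511.2, 258.4, 21.8]
tcp_rot: [-3.134, -0.213, -0.0]
force: [-4.5, -0.8, 8.8]
gripper_width: 11.0
finger_force: 50.7
time: 19.28
tool_pos: [511.2, 258.4, 21.8]
tcp_rot: [-3.134, -0.213, -0.0]
force: [-4.2, -1.5, 8.7]
gripper_width: 10.8
finger_force: 50.7
```

```bash
python3 -m handwheel '[[[0,0,0],[0,0,0],-0.2],[[0,0,0],[0,0,0],-0.2],[[0,0,0],[0,0,0],-0.2],[[0,0,0],[0,0,0],-0.2],[[0,0,0],[0,0,0],-0.2],[[0,0,-2],[0,0,0],-0.2],[[0,0,-3],[0,0,0],-0.2],[[0,0,-3],[0,0,0],-0.2],[[0,0,-3],[0,0,0],-0.2],[[0,0,-3],[0,0,0],-0.2],[[0,0,0],[0,0,0],-0.2],[[0,0,0],[0,0,0],-0.2]]'; python3 -c "
from h import *
a=robot.get_image('top');b=robot.get_image('scene');i=robot.camera_info('top')
w=robot.camera_info('wrist');im=robot.get_image('wrist')
for c in blobs(mask(im,*ORANGE))[:2]: print(rect(w,c,12))
cv2.imwrite('pics/f.png',np.hstack([cv2.resize(a[170:350,140:460],(480,360)),cv2.resize(b[180:420,100:420],(320,360))])[:,:,::-1])"
```

```text
time: 20.28
tool_pos: [511.7, 258.8, 162.8]
tcp_rot: [-3.133, -0.213, -0.004]
force: [-1.2, -0.5, 0.1]
gripper_width: 51.1
finger_force: 0.0
[510.6, 258.2, 205.7, 99.9, 7.7]
[577.6, 58.0, 39.2, 20.1, 86.9]
```

View pics/f.png

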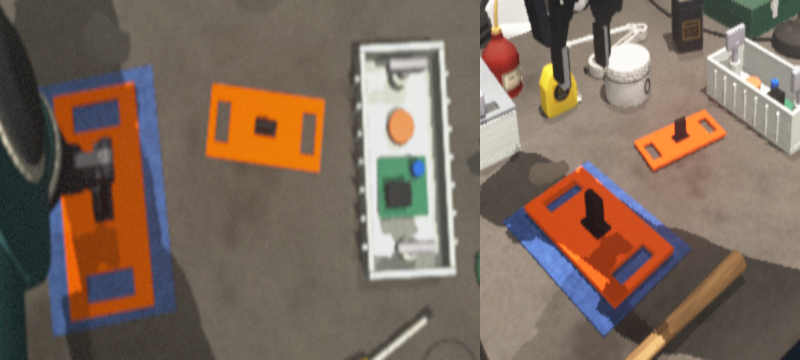

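The cover lies flat on the mat, handle up, centred at (510.6, 258.2) mm against the mat's (510, 260). Both wings, at (405,65) and (413,248), are still loosened, and the gripper is clear. I hand in.

```bash
python3 -c "
from cell import robot
print(robot.finish_job())"
```

```text
the job is handed in; nothing more can be done
None
```

I loosened both thumbscrews to their stops, laid the orange cover handle up about 2 mm from the middle of the blue mat, let go of it, and handed the job in; no verdict came back.

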